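# Screw down the filter cap and lock it with the bayonet bolt

## Task

Close the filter housing of the gas sampler: screw the cap down clockwise by its red crank knob until its cross hole is right in front of the tip of the locking bolt, then push the bolt by its red handle against its spring all the way in, swing the handle a quarter turn towards the robot and let it spring back so that it is hooked behind the blue lug. Do not push the bolt in before the cap is lined up, and leave the spanner, the jar and the spare filter cartridge where they are.

Things in the scene. Friction and masses are not known exactly. Their poses are not given: they have to be found in the camera images.
- sampler: the gas sampler, a fixed grey console with a sloped aluminium deck, 200 x 400 mm on the table, turned at most 0.3 rad about the vertical. Origin on the table, 130 mm below head_origin; x points to its back (away from the robot), y to its left, z up
- pipe_mid (a point): middle of a fixed steel pipe of 16 mm diameter that runs above the cap and the bolt along the sampler's y, from 190 mm to either side, 339 mm above the table; its legs run down and back. It bars the tool from straight above: bring the tool in along the cap's axis, leaning 0.56 rad (32 degrees), and it stays 70 mm clear
- head_origin (a point): where the cap's screw axis crosses the bolt's axis. z = the screw axis, outwards (up, leaning 0.56 rad towards the robot); y = the bolt's axis (it goes in along +y); x runs up the slope, away from the robot. Deck surface at z = -32 mm. Two blue bolt bearings 30 mm wide in x, at y = -65 to -85 and -192 to -208 mm, up to z = 18 mm
- cap (a joint): turn of the screw cap about z of head_origin (rad). 0 = cross hole lined up with the bolt, crank knob at +y over the yellow stripe on the deck; positive = unscrewed, anticlockwise seen from above. Starts 6.6 to 12.2 (1 to 2 turns out). 9 mm of lift a turn. Stop at -0.8. Friction 0.1 N m; stays where left. The bolt's round tip enters within 0.2 rad of 0 and centres the hole; not a turn early
- crank_grip (a point): middle of the red crank knob: 18 mm diameter, 45 mm long, parallel to the screw axis and 40 mm off it, on the cap's black flange (104 mm diameter, top 26 mm below this point). It spins on its own axis, so it can be held firmly and led round in circles. In the head_origin frame, at cap angle q: x = -0.040 sin q, y = 0.040 cos q, z = 0.061 + 0.00143 q (m)
- cross_hole (a point): the mouth of the cap's cross hole, black with an orange ring, 14 mm wide, in the side of the cap's dark steel skirt (68 mm diameter), opposite the crank knob. When lined up it is at x = 0, y = -34 mm, z = 0 in the head_origin frame
- bolt (a joint): how far the bolt is pushed in along +y of head_origin (m): 0 = out, 0.036 = end stop. A spring pushes it out with 2.5 N at 0, 8.5 N at the stop. Its round tip of 10 mm diameter stands 6 mm off the cap's skirt at 0. The handle passes the lug's red lip only beyond 0.032; hooked behind the lug it rests at 0.028
- bolt_turn (a joint): turn of the bolt's handle about the bolt's axis (rad): 0 = handle vertical, 1.571 = level and pointing to the robot, at its stop. Starts at 0 to 0.2. The blue lug on the robot's side stops it at about 0.6 until the bolt is pushed in. At angle b the handle points along x = sin(0.56 - b), z = cos(0.56 - b) in the head_origin frame
- bolt_grip (a point): middle of the red grip of the bolt's handle: 15 mm diameter, 36 mm long, 60 mm from the bolt's axis along the handle (78 mm long), at y = -0.155 m plus joint bolt in the head_origin frame. The lug stands 18 to 32 mm from the bolt's axis, so fingers on the red grip clear it
- spanner: bystander: steel spanner 170 mm long lying on the table to the left of the sampler
- jar: bystander: jar of 64 mm diameter and 95 mm height with a blue lid, origin under its bottom
- cartridge: bystander: spare filter cartridge, white, 60 mm diameter and 80 mm high, standing, origin under its bottom

How it is judged:
On the way, in this order (a step that is already met when the one before it is completed fails the run):
1. the cap is screwed down with its cross hole lined up with the bolt (within 0.2 rad), the bolt still out (value of joint cap between -0.2 and 0.2 rad and value of joint bolt below 0.006 m), for 0.2 s.
2. the bolt is pushed in past the lip (more than 31 mm), through the cross hole (value of joint bolt above 0.031 m), for 0.05 s.
At the end, for the whole second after the job is handed in: the cap is within 0.12 rad of lined up, the bolt is in the cross hole with its handle turned by more than 1.3 rad towards the robot, sprung back and at rest behind the lug (joint bolt between 24 and 30.5 mm) (value of joint cap between -0.12 and 0.12 rad and value of joint bolt between 0.024 and 0.0305 m and value of joint bolt_turn above 1.3 rad and velocity of joint bolt between -0.01 and 0.01 m/s); the robot touches nothing.
It fails at once if the bolt is pushed in (more than 5 mm) before the cap is lined up (within 0.3 rad) (value of joint bolt above 0.005 m and (value of joint cap above 0.3 rad or value of joint cap below -0.3 rad)).
It fails at once if the spanner is moved by more than 30 mm (distance of spanner from where it was at the start of the episode above 0.03 m).
It fails at once if the jar is moved by more than 30 mm (distance of jar from where it was at the start of the episode above 0.03 m).
It fails at once if the spare cartridge is moved by more than 30 mm (distance of cartridge from where it was at the start of the episode above 0.03 m).
It also fails if it takes over 58 s, if anything falls off the work surface, if the arm or the gripper's body presses on something with over 40 N, if the wrist force passes 120 N, or if a joint passes its speed limit or range.

## Robot

A 6-joint arm with a two-finger parallel gripper is mounted at the origin on the work surface. World frame = base frame: x ahead of the robot, y to its left, z up, the work surface at z = 0. Lengths are in m, angles in rad, forces in N, time in s.
With the tool pointing down it reaches from about 0.4 to 0.825 m from the base axis. Payload 7 kg.
Tool frame: the origin (TCP) lies at the very end of the fingers, on their centre line; the grasp point (between the pads) lies 19 mm behind it; z points along the fingers, x is the direction in which the jaws open and shut, and the axes are right-handed (so a half turn about z gives the same grasp; the last joint's range is limited). The gripper opens to 88 mm and grips with 3 to 60 N. Pads are 19 mm wide; open, the fingers measure 130 mm over their backs; the gripper's body (78 mm by 193 mm) begins 47 mm behind the grasp point.
Start: joints at [1.544, 0.359, 0.012, 0, -1.224, -0.288], TCP at [0.209, 0.642, 0.227] pointing down, gripper open.
Joint ranges: [-3.07, 3.07], [-1.43, 2.12], [-1.02, 1.25], [-3.03, 1.67], [-3.05, -0], [-3.03, 3.03]. Speed limits (rad/s): [2.39, 2.39, 3.01, 3.14, 3.14, 3.14].

## Interface

Orientations are given as [roll, pitch, yaw] about the fixed x, y, z axes, in that order (R = Rz(yaw) Ry(pitch) Rx(roll)).
In Python, from station import telemetry, grab_frame, arm, regions_of, pinpoint gives the robot as it stands. The module is installed in compiled form; this text tells all that it offers.
- The arm moves only by the shell command python3 -m inch 'ROWS' [FORCE]. ROWS is text: rows parted by semicolons, each of 7 numbers parted by spaces: the opening, from 0 (shut) to 1 (fully open), then the shift along the world's x, y, z in cm, then the turn, a rotation vector about the world's x, y, z in degrees. A call has 1 to 12 rows; each row is the pose to reach, as a shift and turn from the pose measured when the call began; what a row does not reach only later rows make up. A row lasts 1/8 s, in which the tool goes at most 62.5 mm and 10.7 degrees, less where a joint would pass 70% of its speed; a pose out of reach is approached as far as the arm can. A call with a gripper value outside its range is refused whole. The fingers move at their own pace and stop on an object; FORCE is the grip in N (left out, the last holds). Time passes only in rows, so rows that repeat a pose let the fingers close. It gives the time, the measured TCP pose, the force and the opening at its end, in the units of the state.
- telemetry.get_state(): the state, without advancing time (a new reading comes with each control period).
- grab_frame(name): name is "side" or "top"; returns a dict with "pixels" (384x512x3 uint8, red, green, blue), "fx", "fy", "cx", "cy" (pixels), "dist_coeffs" ([k1, k2, p1, p2, k3] as OpenCV has them; the pictures are not rectified), "R" (3x3) and "t" (3): a world point X has camera coordinates R X + t. Camera axes: x right, y down, z forward; pixel columns grow to the right and rows downward; lengths in m; the calibration is good to about 2 mm. A picture is of the moment at which its call begins. There is no depth.
- arm.job_done(): hands the job in, once; it reports no verdict.
Trained networks look in the newest picture that a camera, given by its name, has taken for a name from the list of things; names that differ only in an ending like _2 or _b are one class to them, and where a whole thing is asked for, a point or a joint stands for the part that bears it (a point fixed in the world has none). Each returns a list of dicts, best first, with "p" (0 to 1); they miss things now and then, are a little off and sometimes report something else, mostly with a low value. They report only what shows in the picture. A call takes as long as a camera call.
- regions_of(camera, name): "pixels" (384x512 bool, what is visible of it) and "bbox" ([left, top, right, bottom] in pixels, round what is visible of it).
- pinpoint(camera, name): "location" ([column, row] in pixels: a listed point, or the origin of a listed thing).
The state is a dict: "t": time; "q": joint angles; "qd": joint speeds; "joint_efforts": joint torques, N m; "eef_pos": TCP position; "ee_rot": TCP orientation; "force": force on the tool from outside, world axes, zero at the start; "moment": the same for the moment, N m; "width": finger opening in m.
Only numpy, scipy, OpenCV 4.12 (cv2) and the standard library are available. Lean on these libraries where they do the work, as an engineer would, in place of code of your own. Each camera call takes 0.05 s, during which the arm holds its last target. There are 200 camera calls.

## Working session

There is one attempt and no reset: what is moved stays moved. The work goes in short steps, Python scripts to look and compute and a shell command to move; the robot and the scene stay as the last step left them, time stands still between calls to the robot, and variables do not carry over. Pictures are saved under pics/ and viewed, about 8 in all and at most 12, crops included, and the job is handed in when it is done.

```bash
mkdir -p pics; cat > h.py <<'E'
import numpy as np, cv2
from station import telemetry, grab_frame, arm, regions_of, pinpoint
E
python3 - <<'E'
from h import *
s=telemetry.get_state(); print(s)
ims=[]
for c in("side","top"):
    f=grab_frame(c); ims.append(f["pixels"]); np.set_printoptions(precision=4,suppress=True)
    print(c,f["fx"],f["fy"],f["cx"],f["cy"],f["dist_coeffs"],f["R"],f["t"])
    for n in("pipe_mid","head_origin","crank_grip","cross_hole","bolt_grip","sampler","jar","cartridge","spanner"):
        print(n,[(np.round(d["location"],1),round(d["p"],2)) for d in pinpoint(c,n)[:3]])
for n,i in zip(("side","top"),ims): cv2.imwrite(f"pics/{n}0.png",cv2.resize(i[:,:,::-1],(768,576)))
E
```

```text
{'t': 0.0, 'q': array([ 1.54407389e+00,  3.59366498e-01,  1.10210608e-02, -3.54706235e-04,
       -1.22406825e+00, -2.88069102e-01]), 'qd': array([ 0.00013536,  0.00027383,  0.00091419, -0.00066593,  0.0011042 ,
       -0.00012994]), 'joint_efforts': array([ 1.23243894e-04, -5.82721746e+01,  2.93056011e+01,  6.99725524e+00,
        6.95747993e-03, -1.54233867e-04]), 'eef_pos': array([0.20888458, 0.64134016, 0.22561859]), 'ee_rot': array([-3.14145282e+00, -1.64545637e-03, -1.88570878e+00]), 'force': array([-0.25376002,  0.84625595,  0.16882109]), 'moment': array([ 0.00816634, -0.02231177,  0.03468501]), 'width': 0.08760257105370788}
side 423.30002109164235 423.30002109164235 259.6578711105997 182.2836031573095 [-0.1543  0.      0.      0.      0.    ] [[-0.8091  0.5876  0.005 ]
 [ 0.4845  0.6719 -0.5603]
 [-0.3325 -0.4509 -0.8283]] [ 0.4083 -0.1586  1.7796]
pipe_mid [(array([259.5, 174.7]), 0.72)]
head_origin []
crank_grip [(array([271.6, 192.7]), 0.4)]
cross_hole [(array([284. , 212.2]), 0.79), (array([268.4, 230.9]), 0.38)]
bolt_grip [(array([236.7, 175.6]), 0.51)]
sampler [(array([
[... 156 characters left out ...]
265.7]), 0.58)]
top 378.26638408571426 378.26638408571426 257.82019325625356 194.0444190669145 [0.0196 0.     0.     0.     0.    ] [[-0.0067 -0.9999  0.0147]
 [-0.9915  0.0047 -0.1303]
 [ 0.1302 -0.0155 -0.9914]] [0.0079 0.5557 1.3737]
pipe_mid [(array([133.4, 198.8]), 0.62), (array([229.2, 177.6]), 0.61)]
head_origin [(array([225.8, 197.9]), 0.67)]
crank_grip [(array([232.1, 194.4]), 0.47)]
cross_hole [(array([226.4, 207.1]), 0.74), (array([231.5, 179.3]), 0.68)]
bolt_grip [(array([269.2, 187.2]), 0.48)]
sampler [(array([231. , 202.3]), 0.78)]
jar [(array([365.1, 207.3]), 0.84)]
cartridge [(array([131.5, 197.8]), 0.81)]
spanner [(array([160.9, 237. ]), 0.46), (array([233.7, 194.9]), 0.22)]
```

View pics/side0.png

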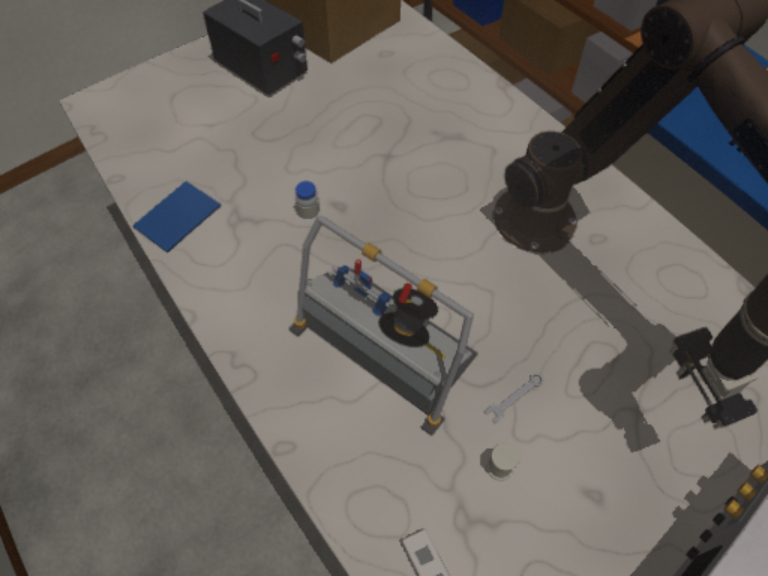

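View pics/top0.png

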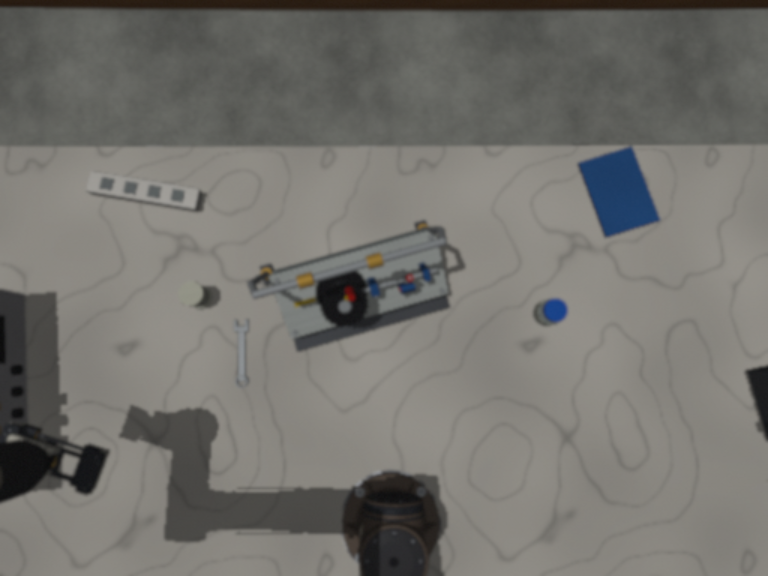

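```bash
cat >> h.py <<'E'
from scipy.optimize import least_squares
from scipy.spatial.transform import Rotation as Ro
TH=0.56
def headR(yaw): # columns x,y,z of head frame in world
    return Ro.from_euler('z',yaw).as_matrix()@np.array([[np.cos(TH),0,-np.sin(TH)],[0,1,0],[np.sin(TH),0,np.cos(TH)]])
def proj(f,X):
    r,_=cv2.Rodrigues(np.array(f["R"])); return cv2.projectPoints(np.array(X,float).reshape(-1,3),r,np.array(f["t"],float),np.array([[f["fx"],0,f["cx"]],[0,f["fy"],f["cy"]],[0,0,1]]),np.array(f["dist_coeffs"],float))[0][:,0]
def knob(q,d=0): return np.array([-.04*np.sin(q),.04*np.cos(q),.061+.00143*q+d])
def grip(b,d=0): return np.array([.06*np.sin(TH-b),-.155+d,.06*np.cos(TH-b)])
def red(f):
    h=cv2.cvtColor(f["pixels"],cv2.COLOR_RGB2HSV); m=((h[...,0]<7)|(h[...,0]>173))&(h[...,1]>150)&(h[...,2]>60)
    n,l,s,c=cv2.connectedComponentsWithStats(m.astype(np.uint8)); return [(s[i,4],c[i].round(1)) for i in range(1,n) if s[i,4]>5]
def best(c,n):
    d=pinpoint(c,n); return [(np.round(x["location"],1),round(x["p"],2)) for x in d]
E
python3 - <<'E'
from h import *
for c,box in(("side",(190,120,330,290)),("top",(150,140,320,245))):
    f=grab_frame(c); print(c,red(f))
    x0,y0,x1,y1=box; k=5 if c=="top" else 4
    if c=="side": x0,y0,x1,y1=195,140,325,290
    im=cv2.resize(f["pixels"][y0:y1,x0:x1,::-1],None,fx=4,fy=4,interpolation=cv2.INTER_CUBIC); cv2.imwrite(f"pics/{c}1.png",np.clip(im*1.5,0,255).astype(np.uint8))
E
```

```text
side [(np.int32(23), array([182.9,  37.7])), (np.int32(21), array([238.2, 177.9])), (np.int32(58), array([269.6, 195.2]))]
top [(np.int32(43), array([233.1, 195.2]))]
```

View pics/side1.png

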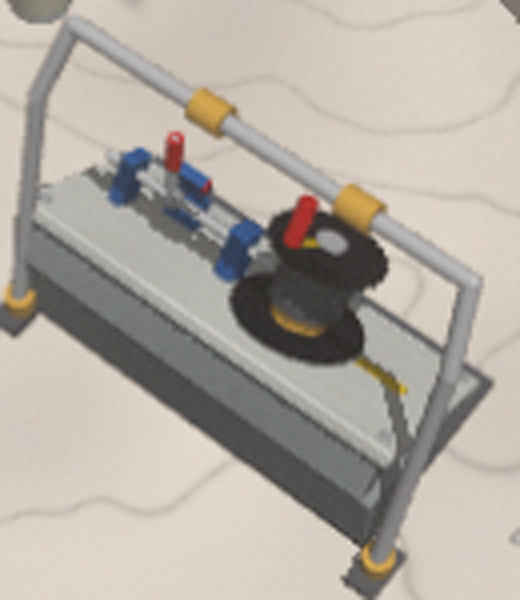

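View pics/top1.png

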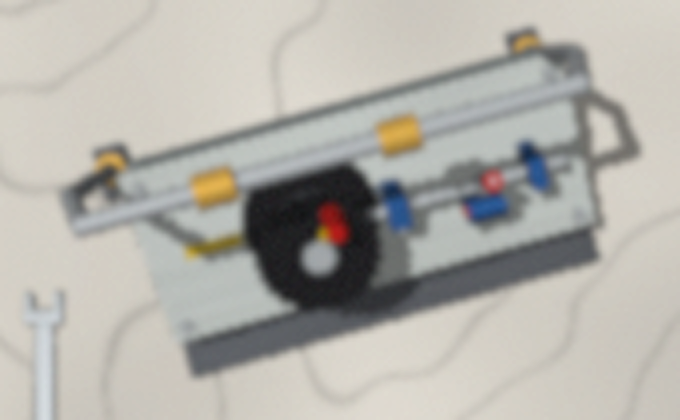

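```bash
cat > fit.py <<'E'
from h import *
F={c:grab_frame(c) for c in("side","top")}
obs={("side","k"):(269.9,195.3),("top","k"):(233.2,195.6),("side","g"):(238.5,178.0),("top","g"):(273,185.5),
("side","pl"):(313.7,210.7),("side","pr"):(213,146.2),("top","pl"):(169.2,197),("top","pr"):(296.7,160.5),
("side","b1"):(254.2,201.5),("top","b1"):(249.5,191),("side","b2"):(227,184),("top","b2"):(283.7,181.5)}
W={"b":.4,"p":.7}
def pts(v):
    x,y,w,p,q,b=v; R=headR(w); o=np.array([x,y,.13]); Z=Ro.from_euler('z',w).as_matrix()
    d={"k":o+R@knob(q),"g":o+R@grip(b),"b1":o+R@[0,-.075,0.003],"b2":o+R@[0,-.2,.003]}
    for s,n in((1,"pl"),(-1,"pr")): d[n]=np.array([x,y,0])+Z@[p,s*.19,.339]
    return d
def res(v):
    d=pts(v); return np.concatenate([(proj(F[c],d[n])[0]-o)*W.get(n[0],1) for (c,n),o in obs.items()])
bs=None
for q in np.arange(6.6,12.2,.7):
    s=least_squares(res,[.55,.1,.28,.1,q,.1],loss="soft_l1",bounds=([.2,-.5,-.35,-.2,6,-.1],[1,.5,.4,.4,12.6,.4]))
    print(round(s.cost,2),s.x.round(4))
    if bs is None or s.cost<bs.cost: bs=s
print(bs.fun.reshape(-1,2).round(1).tolist())
d=pts(bs.x); print({k:v.round(3).tolist() for k,v in d.items()})
x,y,w=bs.x[:3];R=headR(w)
for n,P in(("head_origin",[0,0,0]),("sampler",None),("cross_hole",None)):
    if n=="cross_hole":
        q=bs.x[4]; P=np.array([.034*np.sin(q),-.034*np.cos(q),.00143*q])
    X=np.array([x,y,0]) if P is None else np.array([x,y,.13])+R@P
    print(n,[proj(F[c],X)[0].round(1) for c in F])
E
python3 fit.py
```

```text
54.51 [0.547  0.083  0.2763 0.0164 6.     0.4   ]
29.94 [ 0.5358  0.0964  0.2791  0.0259 10.8822  0.2403]
29.94 [ 0.5358  0.0964  0.2791  0.0259 10.8822  0.2403]
29.94 [ 0.5358  0.0964  0.2791  0.0259 10.8822  0.2403]
29.94 [ 0.5358  0.0964  0.2791  0.0259 10.8822  0.2403]
29.94 [ 0.5358  0.0964  0.2791  0.0259 10.8822  0.2403]
29.94 [ 0.5358  0.0964  0.2791  0.0259 10.8822  0.2403]
29.94 [ 0.5358  0.0964  0.2791  0.0259 10.8823  0.2403]
[[-0.1, -1.4], [-0.8, -0.9], [-2.3, -4.0], [3.9, -0.2], [3.2, 2.2], [3.2, 2.0], [-4.7, 0.1], [-6.4, 0.6], [-0.8, -1.7], [1.3, -0.1], [-0.8, -2.0], [1.4, -0.3]]
{'k': [0.53, 0.09, 0.216], 'g': [0.565, -0.057, 0.188], 'b1': [0.555, 0.024, 0.133], 'b2': [0.589, -0.096, 0.133], 'pl': [0.508, 0.286, 0.339], 'pr': [0.613, -0.079, 0.339]}
head_origin [array([269. , 209.4]), array([231.9, 196.4])]
sampler [array([268.2, 227.2]), array([233.7, 200.6])]
cross_hole [array([276.3, 203.5]), array([233.8, 207. ])]
```

```bash
sed -i 's/x,y,w,p,q,b=v;/x,y,w,p,q,b,py=v;/; s/s\*.19,.339/py+s*.19,.339/; s/.1,q,.1\]/.1,q,.1,0]/; s/6,-.1\]/6,-.1,-.2]/; s/12.6,.4\]/12.6,.4,.2]/' fit.py; python3 fit.py
```

```text
3.93 [ 0.5349  0.1112  0.2841  0.0195 10.4786  0.231  -0.0341]
3.93 [ 0.5349  0.1112  0.2841  0.0195 10.4786  0.231  -0.0341]
3.93 [ 0.5349  0.1112  0.2841  0.0195 10.4786  0.231  -0.0341]
3.93 [ 0.5349  0.1112  0.2841  0.0195 10.4786  0.231  -0.0341]
3.93 [ 0.5349  0.1112  0.2841  0.0195 10.4786  0.231  -0.0341]
3.93 [ 0.5349  0.1112  0.2841  0.0195 10.4786  0.231  -0.0341]
3.93 [ 0.5349  0.1112  0.2841  0.0195 10.4786  0.231  -0.0341]
3.93 [ 0.5349  0.1112  0.2841  0.0195 10.4786  0.231  -0.0341]
[[-0.2, -1.2], [-0.5, -0.6], [0.1, -1.0], [-0.7, -0.3], [-0.2, -1.0], [0.3, -0.4], [0.2, -0.3], [-1.8, -0.2], [0.2, -0.6], [-0.4, -0.1], [0.1, -0.9], [-0.4, -0.3]]
{'k': [0.53, 0.089, 0.213], 'g': [0.565, -0.041, 0.188], 'b1': [0.554, 0.039, 0.133], 'b2': [0.589, -0.081, 0.133], 'pl': [0.51, 0.266, 0.339], 'pr': [0.616, -0.098, 0.339]}
head_origin [array([271.8, 212.3]), array([227.6, 196.6])]
sampler [array([270.8, 230. ]), array([229.8, 200.8])]
cross_hole [array([281.4, 208.8]), array([225.6, 207.2])]
```

```bash
cat >> h.py <<'E'
X0,Y0,YAW=.5349,.1112,.2841
RH=headR(YAW); O=np.array([X0,Y0,.13])
def RT(R=None): # tool x=+head y, z=-head z
    R=RH if R is None else R
    return np.c_[R[:,1],R[:,0],-R[:,2]]
def delta(P,R):
    s=telemetry.get_state(); Rn=Ro.from_euler('xyz',s["ee_rot"]).as_matrix()
    return np.r_[(P-s["eef_pos"])*100, np.degrees(Ro.from_matrix(R@Rn.T).as_rotvec())].round(2)
E
python3 - <<'E'
from h import *
print(RH.round(3),np.linalg.det(RT()))
q=10.479
for up in(.09,0): print(delta(O+RH@(knob(q)+[0,0,-.013+up]),RT()))
E
```

```text
[[ 0.813 -0.28  -0.51 ]
 [ 0.237  0.96  -0.149]
 [ 0.531  0.     0.847]] 0.9999999999999996
[  28.17  -56.41    5.15   42.38   -0.65 -140.82]
[  32.76  -55.07   -2.47   42.38   -0.65 -140.82]
```

```bash
python3 -m inch '0.5 2 -5 4 3 0 -10;0.5 4 -10 9 6 0 -20;0.5 6 -15 14 9 0 -30;0.5 8 -20 19 12 0 -40;0.5 9 -25 20 15 0 -50;0.5 10 -29 20 18 0 -60;0.5 11 -32 20 21 0 -70;0.5 12 -35 20 24 0 -80;0.5 14 -39 20 27 0 -90;0.5 16 -43 20 30 0 -100;0.5 18 -47 20 33 0 -110' 30 && python3 - <<'E'
from h import *
print(telemetry.get_state()["q"])
print(delta(O+RH@(knob(10.479)+[0,0,-.013+.09]),RT()))
E
```

```text
t: 2.68
eef_pos: [0.3891, 0.1703, 0.427]
ee_rot: [2.665, 0.126, 2.397]
force: [1.0, -0.3, -0.4]
width: 0.0439
[ 1.11697084 -0.51317489 -0.541854    0.26750513 -1.12324588 -1.89603378]
[ 10.16  -9.26 -14.9    8.73  -0.26 -30.69]
```

```bash
python3 -m inch '0.5 2 -4 -1 2 0 -8;0.5 4 -8 -3 4 0 -16;0.5 7 -9.2 -6 6 0 -23;0.5 9 -9.3 -10 8 0 -28;0.5 10.2 -9.3 -15 8.7 -0.3 -30.7;0.5 10.2 -9.3 -15 8.7 -0.3 -30.7;0.5 10.2 -9.3 -15 8.7 -0.3 -30.7' && python3 - <<'E'
from h import *
print(telemetry.get_state()["q"])
print(delta(O+RH@(knob(10.479)+[0,0,-.013]),RT()))
ims=[]
for c,(a,b) in(("side",(200,120)),("top",(160,120))):
    f=grab_frame(c);print(red(f)); im=f["pixels"][b:b+120,a:a+130,::-1]; ims.append(cv2.resize(im,None,fx=3,fy=4*.75,interpolation=cv2.INTER_CUBIC))
cv2.imwrite("pics/p2.png",np.clip(np.hstack(ims)*1.5,0,255))
E
```

```text
t: 3.55
eef_pos: [0.4919, 0.0777, 0.2794]
ee_rot: [2.579, 0.001, 1.856]
force: [0.4, 0.1, 0.9]
width: 0.0436
[ 0.69720733 -0.33301511 -0.86592225  0.41988984 -0.55422375 -2.28746281]
[ 4.48  1.34 -7.75  0.02  0.16 -0.05]
[(np.int32(25), array([183. ,  37.8])), (np.int32(21), array([238.2, 177.9])), (np.int32(61), array([269.7, 194.9]))]
[(np.int32(44), array([233.2, 195.2]))][ WARN:0@2.886] global loadsave.cpp:1063 imwrite_ Unsupported depth image for selected encoder is fallbacked to CV_8U.
```

View pics/p2.png

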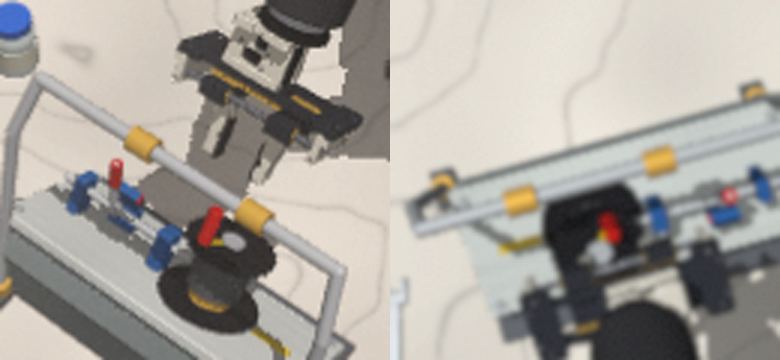

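The side view (left) has the open jaws above and in front of the red knob, at about (210,227) in the crop. The top view (right) has the jaws straddling the knob, at about (610,228), so I'm moving in along the axis.

```bash
python3 -m inch '0.5 1.1 0.3 -1.9 0 0.1 0;0.5 2.2 0.7 -3.9 0 0.1 0;0.5 3.4 1 -5.8 0 0.1 0;0.5 4.5 1.35 -7.75 0 0.1 0;0.5 4.5 1.35 -7.75 0 0.1 0;0 4.5 1.35 -7.75 0 0.1 0;0 4.5 1.35 -7.75 0 0.1 0;0 4.5 1.35 -7.75 0 0.1 0;0 4.5 1.35 -7.75 0 0.1 0' 25 && python3 - <<'E'
from h import *
s=telemetry.get_state()
print(s["force"]@RH, (s["eef_pos"]-O)@RH, knob(10.479)-[0,0,.013])
for c in("side","top"): print(red(grab_frame(c)))
E
```

```text
t: 4.78
eef_pos: [0.5374, 0.0918, 0.2039]
ee_rot: [2.577, -0.001, 1.856]
force: [-0.8, -3.4, 4.5]
width: 0.0173
[ 0.91255296 -3.00704551  4.77042063] [ 0.03672624 -0.01930552  0.06421097] [ 0.03478065 -0.01975617  0.06298497]
[(np.int32(25), array([183. ,  37.8])), (np.int32(21), array([238.2, 177.9])), (np.int32(49), array([269. , 195.4]))]
[(np.int32(11), array([231.6, 192.1]))]
```

```bash
cat >> h.py <<'E'
def circ(q0,q1,n):
    for i in range(1,n+1):
        q=q0+(q1-q0)*i/n; print(*((RH@(knob(q)-knob(q0)))*100).round(2),end=';')
    print()
E
python3 - <<'E'
from h import *
circ(10.48,7.48,12)
circ(7.48,4.48,12)
E
```

```text
-0.24 -0.9 -0.35;-0.68 -1.68 -0.79;-1.28 -2.29 -1.3;-2.01 -2.69 -1.85;-2.82 -2.86 -2.41;-3.66 -2.78 -2.94;-4.48 -2.45 -3.42;-5.22 -1.91 -3.81;-5.83 -1.18 -4.1;-6.29 -0.31 -4.26;-6.55 0.66 -4.29;-6.6 1.65 -4.19;
0.16 0.96 0.22;0.53 1.83 0.55;1.08 2.55 0.97;1.78 3.08 1.44;2.58 3.39 1.94;3.45 3.46 2.43;4.32 3.28 2.88;5.15 2.87 3.26;5.87 2.25 3.55;6.46 1.47 3.72;6.87 0.56 3.77;7.08 -0.41 3.68;
```

```bash
python3 -m inch '0 -0.24 -0.9 -0.35 0 0 0;0 -0.68 -1.68 -0.79 0 0 0;0 -1.28 -2.29 -1.3 0 0 0;0 -2.01 -2.69 -1.85 0 0 0;0 -2.82 -2.86 -2.41 0 0 0;0 -3.66 -2.78 -2.94 0 0 0;0 -4.48 -2.45 -3.42 0 0 0;0 -5.22 -1.91 -3.81 0 0 0;0 -5.83 -1.18 -4.1 0 0 0;0 -6.29 -0.31 -4.26 0 0 0;0 -6.55 0.66 -4.29 0 0 0;0 -6.6 1.65 -4.19 0 0 0' && python3 - <<'E'
from h import *
s=telemetry.get_state()
print(s["force"]@RH, (s["eef_pos"]-O)@RH, knob(7.48)-[0,0,.013],s["width"])
for c in("side","top"):
    f=grab_frame(c);print(red(f),proj(f,O+RH@knob(7.48))[0])
E
```

```text
t: 6.38
eef_pos: [0.4893, 0.0996, 0.1895]
ee_rot: [2.628, -0.025, 1.868]
force: [-0.8, 0.4, -0.3]
width: 0.0021
[-0.74288633  0.61843978  0.10828492] [-0.00826505  0.00166132  0.0754137 ] [-0.03723521  0.01461299  0.0586964 ] 0.00212460496341794
[(np.int32(23), array([182.9,  37.7])), (np.int32(21), array([238.2, 177.9])), (np.int32(6), array([277. , 194.8]))] [287.87581589 194.48653739]
[] [228.36552818 216.18628756]
```

```bash
python3 -c "
from h import *
print(telemetry.get_state()['q'])"
python3 -m inch '0 -0.5 -0.1 3 0 0 0;0.5 -1 -0.3 6 -1 5 0;0.5 -2 -0.6 9 -3 10 0;0.5 -3 -0.8 11 -4.2 14.3 0;0.5 -4 -1 11 -4.2 14.3 0;0.5 -4 -1 11 -4.2 14.3 0' && python3 - <<'E'
from h import *
print(telemetry.get_state()['q'])
ims=[]
for c,(a,b) in(("side",(200,120)),("top",(160,120))):
    f=grab_frame(c);print(red(f)); im=f["pixels"][b:b+120,a:a+130,::-1]; ims.append(cv2.resize(im,None,fx=3,fy=3,interpolation=cv2.INTER_CUBIC))
    for n in("crank_grip","cross_hole"): print(n,best(c,n))
cv2.imwrite("pics/p3.png",np.clip(np.hstack(ims)*1.5,0,255).astype(np.uint8))
E
```

```text
[ 0.66397969 -0.20038794 -1.01675497  0.54724935 -0.30277767 -2.42908077]
t: 7.22
eef_pos: [0.4482, 0.0899, 0.2987]
ee_rot: [2.888, -0.028, 1.864]
force: [-0.6, -0.5, 0.1]
width: 0.0419
[ 0.69741941 -0.23187955 -0.52870253  0.08602059 -1.03085925 -2.0141673 ]
[(np.int32(24), array([182.9,  37.8])), (np.int32(21), array([238.2, 177.9])), (np.int32(14), array([276.9, 193.8]))]
crank_grip []
cross_hole [(array([272.6, 215.2]), 0.93)]
[]
crank_grip []
cross_hole [(array([222.4, 193.9]), 0.64)]
```

View pics/p3.png

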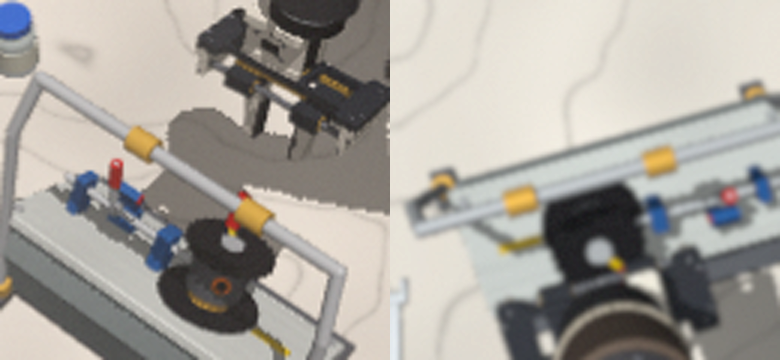

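```bash
python3 - <<'E'
from h import *
f=grab_frame("side")
for q in np.arange(7.5,10.5,.2):
    print(q.round(2),proj(f,O+RH@[.034*np.sin(q),-.034*np.cos(q),.00143*q])[0].round(1),proj(f,O+RH@knob(q))[0].round(1))
E
```

```text
7.5 [265.4 210.9] [287.7 194.3]
7.7 [266.7 212. ] [286.2 192.9]
7.9 [268.3 213.1] [284.4 191.6]
8.1 [270.1 214. ] [282.4 190.5]
8.3 [272.  214.7] [280.3 189.5]
8.5 [273.9 215.2] [278.1 188.7]
8.7 [275.8 215.5] [276.  188.2]
8.9 [277.6 215.6] [274.  187.9]
9.1 [279.2 215.4] [272.2 187.9]
9.3 [280.5 214.9] [270.7 188.2]
9.5 [281.6 214.2] [269.5 188.7]
9.7 [282.3 213.3] [268.7 189.5]
9.9 [282.6 212.3] [268.3 190.5]
10.1 [282.5 211.1] [268.3 191.6]
10.3 [282.1 209.9] [268.9 192.9]
```

```bash
cat >> h.py <<'E'
def Rlean(l):
    global TH
    t=TH; TH=l; R=headR(YAW); TH=t; return R
def pose(q,up=0,e=.006):
    k=knob(q); l=.3+.15*k[0]/.04; R=Rlean(l); T=RT(R)
    return O+RH@(k+[0,0,e])+T[:,2]*(.019-up), T
def circ2(q0,q1,n):
    P0,T0=pose(q0)
    for i in range(1,n+1):
        P,T=pose(q0+(q1-q0)*i/n)
        print(0,*((P-P0)*100).round(2),*np.degrees(Ro.from_matrix(T@T0.T).as_rotvec()).round(1),end=';')
    print()
def qnow():
    s=telemetry.get_state(); T=Ro.from_euler('xyz',s["ee_rot"]).as_matrix()
    g=(s["eef_pos"]-T[:,2]*.019-O)@RH; print("grasp head",g.round(4),"width",s["width"].round(4),"F head",(s["force"]@RH).round(1)); return g
E
python3 - <<'E'
from h import *
for up in(.07,0): print(delta(*pose(8.5,up)))
E
```

```text
[ 1.72 -2.43 -6.94 -2.73  3.64 -0.45]
[  2.93  -2.08 -13.83  -2.73   3.64  -0.45]
```

```bash
python3 -m inch '0.6 0.8 -1.2 -3.4 -1.4 1.8 -0.2;0.6 1.7 -2.4 -6.9 -2.7 3.6 -0.4;0.6 2.1 -2.3 -9.2 -2.7 3.6 -0.4;0.6 2.5 -2.2 -11.5 -2.7 3.6 -0.4;0.6 2.9 -2.1 -13.8 -2.7 3.6 -0.4;0.6 2.9 -2.1 -13.8 -2.7 3.6 -0.4;0 2.9 -2.1 -13.8 -2.7 3.6 -0.4;0 2.9 -2.1 -13.8 -2.7 3.6 -0.4;0 2.9 -2.1 -13.8 -2.7 3.6 -0.4;0 2.9 -2.1 -13.8 -2.7 3.6 -0.4' 30 && python3 - <<'E'
from h import *
g=qnow(); print(telemetry.get_state()["q"]); print(knob(8.5),4*np.pi-np.arccos(g[1]/.04))
for c in("side","top"): f=grab_frame(c); print(best(c,"cross_hole"))
E
```

```text
t: 8.82
eef_pos: [0.4785, 0.0698, 0.1622]
ee_rot: [2.959, -0.001, 1.856]
force: [-1.3, 4.7, 0.1]
width: 0.0182Traceback (most recent call last):
  File "<stdin>", line 2, in <module>
  File "h.py", line 43, in qnow
    g=(s["eef_pos"]-T[:,2]*.019-O)@RH; print("grasp head",g.round(4),"width",s["width"].round(4),"F head",(s["force"]@RH).round(1)); return g
                                                                             ^^^^^^^^^^^^^^^^
AttributeError: 'float' object has no attribute 'round'
```

```bash
sed -i 's/s\["width"\].round(4)/round(s["width"],4)/' h.py; python3 - <<'E'
from h import *
g=qnow(); print(telemetry.get_state()["q"]); print(knob(8.5),2*np.pi+np.arccos(g[1]/.04))
print(best("side","cross_hole"))
circ2(8.5,5.5,12);circ2(5.5,2.5,12)
E
```

```text
grasp head [-0.0316 -0.024   0.0798] width 0.0182 F head [0.2 4.8 0. ]
[ 0.59849296 -0.01727155 -0.66210357  0.08033855 -0.75369775 -1.93824812]
[-0.03193948 -0.02408048  0.073155  ] 8.496614270393192
[(array([272.6, 217.4]), 0.76)]
0 -0.66 0.71 -0.3 -0.3 1.0 -0.0;0 -1.15 1.57 -0.48 -0.5 1.6 -0.0;0 -1.43 2.52 -0.52 -0.5 1.6 -0.0;0 -1.48 3.52 -0.42 -0.3 1.2 -0.0;0 -1.31 4.49 -0.2 -0.1 0.2 -0.0;0 -0.91 5.38 0.13 0.3 -1.2 -0.0;0 -0.32 6.14 0.55 0.8 -2.9 -0.0;0 0.43 6.7 1.03 1.4 -4.8 -0.0;0 1.29 7.05 1.55 2.0 -6.9 -0.0;0 2.22 7.16 2.07 2.6 -8.9 -0.0;0 3.15 7.02 2.55 3.1 -10.8 -0.0;0 4.04 6.64 2.96 3.6 -12.4 -0.0;
0 0.78 -0.59 0.31 0.4 -1.3 0.0;0 1.4 -1.36 0.51 0.6 -2.1 0.0;0 1.84 -2.26 0.57 0.7 -2.4 0.0;0 2.06 -3.23 0.49 0.7 -2.2 0.0;0 2.05 -4.21 0.27 0.5 -1.6 0.0;0 1.82 -5.15 -0.07 0.1 -0.4 0.0;0 1.37 -5.97 -0.51 -0.3 1.1 -0.0;0 0.75 -6.64 -1.03 -0.9 2.9 0.0;0 -0.02 -7.1 -1.6 -1.4 4.9 0.0;0 -0.89 -7.34 -2.18 -2.0 7.0 0.0;0 -1.79 -7.33 -2.74 -2.6 9.0 0.0;0 -2.67 -7.07 -3.25 -3.1 10.8 0.0;
```

```bash
python3 -m inch '0 -0.66 0.71 -0.3 -0.3 1 0;0 -1.15 1.57 -0.48 -0.5 1.6 0;0 -1.43 2.52 -0.52 -0.5 1.6 0;0 -1.48 3.52 -0.42 -0.3 1.2 0;0 -1.31 4.49 -0.2 -0.1 0.2 0;0 -0.91 5.38 0.13 0.3 -1.2 0;0 -0.91 5.38 0.13 0.3 -1.2 0' && python3 - <<'E'
from h import *
g=qnow(); print(telemetry.get_state()["q"]); print(knob(7.0)+[0,0,.006])
E
```

```text
t: 9.75
eef_pos: [0.47, 0.1239, 0.1636]
ee_rot: [2.937, 0.002, 1.857]
force: [13.7, -7.4, -2.3]
width: 0.0174
grasp head [-0.0253  0.0304  0.0775] width 0.0174 F head [  8.1 -10.9  -7.8]
[ 0.73672732 -0.02977761 -0.69679816  0.13600055 -0.72419697 -2.11477549]
[-0.02627946  0.03015609  0.07701   ]
```

```bash
cat >> h.py <<'E'
O=O+RH@[.0015,0,0]
def rows(q0,q1,n,off=0,o=0):
    for i in range(1,n+1):
        P,T=pose(q0+(q1-q0)*i/n); d=delta(P+RH@(o+np.zeros(3)),T); print(o if False else 0,*d[:3],*d[3:].round(1),end=';')
    print()
E
python3 -c "
from h import *
qnow(); rows(7.,4,12)"
```

```text
grasp head [-0.0268  0.0304  0.0775] width 0.0174 F head [  8.1 -10.9  -7.8]
0 0.66 0.75 0.41 0.5 -1.5 -0.1;0 1.41 1.31 0.89 1.1 -3.4 -0.1;0 2.28 1.66 1.41 1.7 -5.5 -0.1;0 3.2 1.77 1.93 2.3 -7.5 -0.1;0 4.14 1.63 2.4 2.8 -9.4 -0.1;0 5.02 1.25 2.81 3.3 -11.0 -0.1;0 5.79 0.66 3.13 3.7 -12.3 -0.1;0 6.42 -0.11 3.32 3.9 -13.1 -0.1;0 6.85 -1.01 3.38 4.0 -13.4 -0.1;0 7.07 -1.98 3.3 4.0 -13.3 -0.1;0 7.07 -2.96 3.09 3.8 -12.6 -0.1;0 6.83 -3.9 2.75 3.4 -11.4 -0.1;
```

```bash
python3 -m inch '0 0.66 0.75 0.41 0.5 -1.5 0;0 1.41 1.31 0.89 1.1 -3.4 0;0 2.28 1.66 1.41 1.7 -5.5 0;0 3.2 1.77 1.93 2.3 -7.5 0;0 4.14 1.63 2.4 2.8 -9.4 0;0 5.02 1.25 2.81 3.3 -11 0;0 5.79 0.66 3.13 3.7 -12.3 0;0 5.79 0.66 3.13 3.7 -12.3 0' 35 && python3 - <<'E'
from h import *
g=qnow(); print(telemetry.get_state()["q"]); print(knob(5.25)+[0,0,.006])
rows(5.25,2.5,11)
E
```

```text
t: 10.75
eef_pos: [0.5272, 0.1304, 0.1949]
ee_rot: [2.713, 0.0, 1.857]
force: [-3.6, -2.1, 7.8]
width: 0.0174
grasp head [0.0338 0.0206 0.0749] width 0.0174 F head [ 0.7 -1.   8.8]
[ 0.70306462 -0.07963683 -0.82076303  0.38595387 -0.46383549 -2.30248394]
[0.03435738 0.02048342 0.0745075 ]
0 0.7 -0.76 0.19 0.2 -0.8 -0.1;0 1.13 -1.66 0.25 0.4 -1.2 -0.1;0 1.35 -2.63 0.17 0.3 -1.0 -0.1;0 1.34 -3.62 -0.04 0.1 -0.3 -0.1;0 1.11 -4.55 -0.38 -0.2 0.8 -0.1;0 0.67 -5.37 -0.83 -0.7 2.4 -0.1;0 0.04 -6.04 -1.35 -1.2 4.2 -0.1;0 -0.73 -6.5 -1.92 -1.8 6.2 -0.1;0 -1.59 -6.74 -2.5 -2.4 8.2 -0.1;0 -2.49 -6.73 -3.06 -3.0 10.2 -0.1;0 -3.38 -6.47 -3.56 -3.5 12.0 -0.1;
```

```bash
python3 -m inch '0 0.7 -0.76 0.19 0.2 -0.8 0;0 1.13 -1.66 0.25 0.4 -1.2 0;0 1.35 -2.63 0.17 0.3 -1 0;0 1.34 -3.62 -0.04 0.1 -0.3 0;0 1.11 -4.55 -0.38 -0.2 0.8 0;0 0.67 -5.37 -0.83 -0.7 2.4 0;0 0.04 -6.04 -1.35 -1.2 4.2 0;0 -0.73 -6.5 -1.92 -1.8 6.2 0;0 -1.59 -6.74 -2.5 -2.4 8.2 0;0 -2.49 -6.73 -3.06 -3 10.2 0;0 -3.38 -6.47 -3.56 -3.5 12 0;0 -3.38 -6.47 -3.56 -3.5 12 0' && python3 - <<'E'
from h import *
g=qnow(); print(telemetry.get_state()["q"]); print(knob(2.5)+[0,0,.006])
rows(2.5,0.25,9)
E
```

```text
t: 12.25
eef_pos: [0.4924, 0.066, 0.1585]
ee_rot: [2.934, -0.0, 1.857]
force: [-2.2, -0.7, 1.0]
width: 0.0175
grasp head [-0.0251 -0.0315  0.0704] width 0.0175 F head [-1.4 -0.   2.1]
[ 0.57691786 -0.00320453 -0.66704695  0.09040075 -0.7093289  -1.92445996]
[-0.02393889 -0.03204574  0.070575  ]
0 -0.7 0.45 -0.34 -0.4 1.4 -0.1;0 -1.39 1.14 -0.66 -0.7 2.4 -0.1;0 -1.9 1.98 -0.85 -0.9 3.0 -0.1;0 -2.21 2.93 -0.91 -1.0 3.2 -0.1;0 -2.29 3.92 -0.83 -0.8 2.8 -0.1;0 -2.15 4.9 -0.63 -0.6 1.9 -0.1;0 -1.78 5.81 -0.31 -0.2 0.6 -0.1;0 -1.21 6.58 0.1 0.3 -1.1 -0.1;0 -0.48 7.17 0.58 0.9 -3.0 -0.1;
```

```bash
python3 -m inch '0 -0.7 0.45 -0.34 -0.4 1.4 0;0 -1.39 1.14 -0.66 -0.7 2.4 0;0 -1.9 1.98 -0.85 -0.9 3 0;0 -2.21 2.93 -0.91 -1 3.2 0;0 -2.29 3.92 -0.83 -0.8 2.8 0;0 -2.15 4.9 -0.63 -0.6 1.9 0;0 -1.78 5.81 -0.31 -0.2 0.6 0;0 -1.21 6.58 0.1 0.3 -1.1 0;0 -0.48 7.17 0.58 0.9 -3 0;0 -0.48 7.17 0.58 0.9 -3 0' && python3 - <<'E'
from h import *
g=qnow(); print(knob(.25)+[0,0,.006])
rows(.25,0,1)
E
```

```text
t: 13.5
eef_pos: [0.4857, 0.1361, 0.1626]
ee_rot: [2.883, 0.002, 1.856]
force: [7.1, -7.6, -4.7]
width: 0.0172
grasp head [-0.0127  0.0377  0.0671] width 0.0172 F head [ 1.5 -9.3 -6.5]
[-0.00989616  0.0387565   0.0673575 ]
0 1.05 0.54 0.69 0.8 -2.3 -0.1;
```

```bash
python3 -m inch '0 0.55 0.26 0.35 0.4 -1.2 0;0 1.08 0.44 0.69 0.8 -2.3 0;0 1.08 0.44 0.69 0.8 -2.3 0;0 1.08 0.44 0.69 0.8 -2.3 0' && python3 - <<'E'
from h import *
g=qnow(); print(knob(0)+[0,0,.006], np.arctan2(-g[0],g[1]))
for c in("side","top"):
    f=grab_frame(c); print(best(c,"cross_hole"),best(c,"crank_grip"),proj(f,O+RH@[0,-.034,0]),proj(f,O+RH@knob(0)),red(f))
E
```

```text
t: 14.0
eef_pos: [0.4955, 0.1402, 0.1687]
ee_rot: [2.843, 0.0, 1.856]
force: [-1.9, -1.3, -0.1]
width: 0.0173
grasp head [-0.0012  0.0389  0.0669] width 0.0173 F head [-1.9 -0.7  1.1]
[0.    0.04  0.067] 0.030653126672536644
[(array([264.1, 210.1]), 0.55), (array([288.7, 204.5]), 0.24)] [(array([289.4, 203.8]), 0.55)] [[263.66356376 207.16133084]] [[287.54423414 204.33901956]] [(np.int32(24), array([182.9,  37.8])), (np.int32(20), array([238.2, 178. ])), (np.int32(40), array([286.7, 206.2]))]
[(array([236.5, 195.8]), 0.52)] [] [[236.89473098 193.47915738]] [[217.56608071 207.00756037]] []
```

```bash
python3 -m inch '0.4 0 0 0 0 0 0;0.5 0 0 0 0 0 0;0.5 0 0 0 0 0 0;0.5 -1 -0.3 3 0 0 0;0.5 -2 -0.6 6 0 0 0;0.5 -3 -1 8.5 0 0 0;0.5 -3 -1 8.5 0 0 0' && cat >> h.py <<'E'
def bpose(b,d=0,lean=.45,up=0,dx=0):
    T=RT(Rlean(lean)); return O+RH@(grip(b,d))+T[:,2]*(.019-up),T
E
python3 - <<'E'
from h import *
ims=[]
for c,(a,b) in(("side",(200,120)),("top",(160,120))):
    f=grab_frame(c);print(red(f),best(c,"bolt_grip"),best(c,"cross_hole"),best(c,"crank_grip")); im=f["pixels"][b:b+120,a:a+130,::-1]; ims.append(cv2.resize(im,None,fx=3,fy=3,interpolation=cv2.INTER_CUBIC))
    for b in(0,.1,.2,.3): print(b,proj(f,O+RH@grip(b))[0].round(1))
    print("knob -.1 0 .1",proj(f,[O+RH@knob(q) for q in(-.1,0,.1)]).round(1).tolist())
cv2.imwrite("pics/p4.png",np.clip(np.hstack(ims)*1.5,0,255).astype(np.uint8))
for up in(.07,0): print(delta(*bpose(.2,up=up)))
E
```

```text
t: 15.18
eef_pos: [0.467, 0.1311, 0.2568]
ee_rot: [2.837, -0.002, 1.857]
force: [-0.1, 0.8, 0.0]
width: 0.0438
[(np.int32(24), array([183. ,  37.7])), (np.int32(19), array([238.3, 177.9])), (np.int32(62), array([287.4, 205.4]))] [(array([240.6, 177.3]), 0.46)] [(array([332.3, 310.9]), 0.61)] [(array([288.1, 203.5]), 0.39)]
0 [235.8 179.4]
0.1 [236.9 178.4]
0.2 [238.  177.4]
0.3 [239.1 176.5]
knob -.1 0 .1 [[286.9, 204.7], [287.5, 204.3], [288.1, 203.9]]
[(np.int32(15), array([217.4, 205.2]))] [(array([269.7, 186.8]), 0.63)] [(array([236.8, 196.9]), 0.66), (array([271.8, 185.5]), 0.54)] [(array([271.2, 184.3]), 0.56), (array([218. , 206.8]), 0.41)]
0 [271.1 180.9]
0.1 [271.6 182.6]
0.2 [272.1 184.3]
0.3 [272.6 186. ]
knob -.1 0 .1 [[217.3, 205.9], [217.6, 207.0], [218.0, 208.0]]
[  8.05 -17.71  -1.8    2.46  -8.3   -0.06]
[ 10.97 -16.86  -8.11   2.46  -8.3   -0.06]
```

View pics/p4.png

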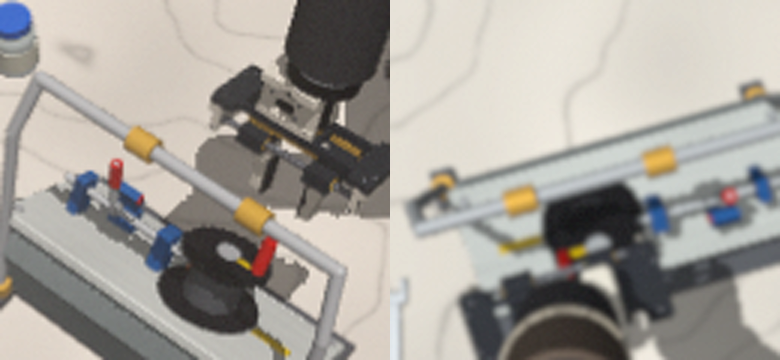

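```bash
python3 -m inch '0.5 1 -4.5 0 1.2 -4 0;0.5 2.5 -9 0 2.4 -8.3 0;0.5 4 -13.5 0 2.5 -8.3 0;0.5 6 -17.7 -0.5 2.5 -8.3 0;0.5 8 -17.7 -1.8 2.5 -8.3 0;0.5 9 -17.4 -4 2.5 -8.3 0;0.5 10 -17.1 -6 2.5 -8.3 0;0.5 11 -16.85 -8.1 2.5 -8.3 0;0.5 11 -16.85 -8.1 2.5 -8.3 0' && python3 - <<'E'
from h import *
print(telemetry.get_state()["q"]); g=qnow(); print(grip(.2))
ims=[]
for c,(a,b) in(("side",(200,120)),("top",(200,120))):
    f=grab_frame(c);print(red(f)); im=f["pixels"][b:b+120,a:a+130,::-1]; ims.append(cv2.resize(im,None,fx=3,fy=3,interpolation=cv2.INTER_CUBIC))
cv2.imwrite("pics/p5.png",np.clip(np.hstack(ims)*1.5,0,255).astype(np.uint8))
E
```

```text
t: 16.7
eef_pos: [0.5755, -0.0385, 0.1701]
ee_rot: [2.696, -0.001, 1.856]
force: [0.0, 0.6, 0.2]
width: 0.0437
[ 0.26598713  0.03260833 -0.63161809 -0.01996837 -0.46118218 -1.53621699]
grasp head [ 0.0195 -0.1551  0.0545] width 0.0437 F head [0.3 0.6 0.1]
[ 0.02113645 -0.155       0.05615381]
[(np.int32(25), array([182.9,  37.9])), (np.int32(25), array([238. , 177.5])), (np.int32(60), array([287.4, 205.2]))]
[(np.int32(34), array([218.3, 207.5]))]
```

View pics/p5.png

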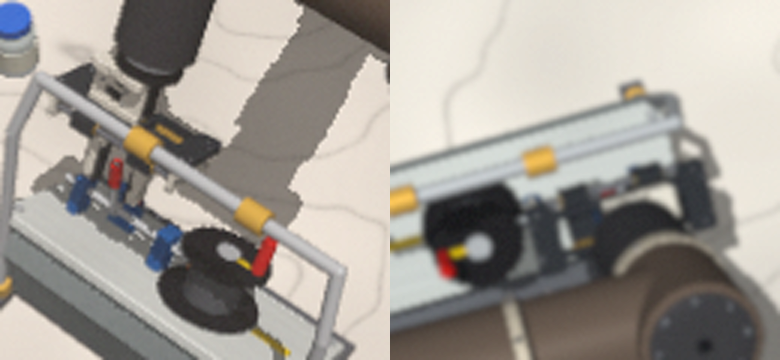

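The red grip, at about (116,172) in the side crop, stands between the two fingers, so I'm closing on it.

```bash
python3 -m inch '0 0 0 0 0 0 0;0 0 0 0 0 0 0;0 0 0 0 0 0 0;0 0 0 0 0 0 0' 20 && python3 - <<'E'
from h import *
g=qnow(); print(RH[:,1]*3.6)
E
```

```text
t: 17.3
eef_pos: [0.5764, -0.0385, 0.1731]
ee_rot: [2.692, -0.0, 1.856]
force: [-0.5, -2.8, 1.8]
width: 0.0145
grasp head [ 0.0216 -0.1553  0.0565] width 0.0145 F head [-0.1 -2.6  2.2]
[-1.00905711  3.4556915   0.        ]
```

```bash
python3 -m inch '0 -0.17 0.58 0 0 0 0;0 -0.34 1.15 0 0 0 0;0 -0.5 1.73 0 0 0 0;0 -0.67 2.3 0 0 0 0;0 -0.84 2.88 0 0 0 0;0 -1.02 3.5 0 0 0 0;0 -1.02 3.5 0 0 0 0;0 -1.02 3.5 0 0 0 0' && python3 - <<'E'
from h import *
g=qnow()
for c in("side","top"): print(red(grab_frame(c)))
E
```

```text
t: 18.3
eef_pos: [0.5661, -0.0046, 0.1732]
ee_rot: [2.692, 0.001, 1.855]
force: [6.0, -15.3, -0.5]
width: 0.0141
grasp head [ 0.0215 -0.1199  0.0568] width 0.0141 F head [  1.  -16.4  -1.2]
[(np.int32(26), array([183. ,  37.9])), (np.int32(10), array([245.6, 182. ])), (np.int32(59), array([287.5, 205.3]))]
[(np.int32(34), array([218.3, 207.5]))]
```

```bash
python3 - <<'E'
from h import *
for i in range(1,12):
    b=.2+1.4*i/11; d=delta(*bpose(b,.0362,.45-.25*i/11)); print(0,*d[:3],*d[3:].round(1),end=';')
E
```

```text
0 -0.77 -0.11 -0.28 -0.3 1.2 -0.0;0 -1.48 -0.32 -0.59 -0.6 2.5 -0.0;0 -2.16 -0.52 -0.98 -1.0 3.7 -0.0;0 -2.78 -0.7 -1.46 -1.4 5.0 -0.0;0 -3.34 -0.86 -2.01 -1.7 6.2 -0.0;0 -3.84 -1.01 -2.62 -2.1 7.5 -0.0;0 -4.26 -1.13 -3.28 -2.5 8.7 -0.0;0 -4.59 -1.23 -3.99 -2.8 10.0 -0.0;0 -4.84 -1.3 -4.74 -3.2 11.2 -0.0;0 -5.0 -1.35 -5.5 -3.6 12.5 -0.0;0 -5.06 -1.37 -6.27 -3.9 13.7 -0.0;
```

```bash
python3 -m inch '0 -0.77 -0.11 -0.28 -0.3 1.2 0;0 -1.48 -0.32 -0.59 -0.6 2.5 0;0 -2.16 -0.52 -0.98 -1 3.7 0;0 -2.78 -0.7 -1.46 -1.4 5 0;0 -3.34 -0.86 -2.01 -1.7 6.2 0;0 -3.84 -1.01 -2.62 -2.1 7.5 0;0 -3.84 -1.01 -2.62 -2.1 7.5 0' && python3 - <<'E'
from h import *
g=qnow(); print(grip(.964,.0362))
for i in range(7,12):
    b=.2+1.4*i/11; d=delta(*bpose(b,.0362,.45-.25*i/11)); print(0,*d[:3],*d[3:].round(1),end=';')
E
```

```text
t: 19.27
eef_pos: [0.5283, -0.0155, 0.1479]
ee_rot: [2.827, 0.002, 1.855]
force: [1.4, -12.8, 5.7]
width: 0.014
grasp head [-0.0229 -0.1197  0.0558] width 0.014 F head [  1.1 -12.7   6. ]
[-0.02358597 -0.1188      0.05516976]
0 -0.47 -0.04 -0.76 -0.3 1.3 -0.0;0 -0.81 -0.13 -1.47 -0.6 2.6 -0.0;0 -1.05 -0.21 -2.21 -1.0 3.8 -0.0;0 -1.21 -0.25 -2.98 -1.4 5.1 -0.0;0 -1.28 -0.27 -3.75 -1.8 6.3 -0.0;
```

```bash
python3 -m inch '0 -0.47 -0.04 -0.76 -0.3 1.3 0;0 -0.81 -0.13 -1.47 -0.6 2.6 0;0 -1.05 -0.21 -2.21 -1 3.8 0;0 -1.21 -0.25 -2.98 -1.4 5.1 0;0 -1.28 -0.27 -3.75 -1.8 6.3 0;0 -1.28 -0.27 -3.75 -1.8 6.3 0;0 -1.28 -0.27 -3.75 -1.8 6.3 0' && python3 - <<'E'
from h import *
g=qnow(); print(grip(1.571,.036), RH[:,1]*-.9)
E
```

```text
t: 20.15
eef_pos: [0.513, -0.0199, 0.1092]
ee_rot: [2.947, 0.002, 1.855]
force: [-2.5, -12.0, 1.4]
width: 0.0143
grasp head [-0.0546 -0.1196  0.0308] width 0.0143 F head [ -4.2 -10.9   4.3]
[-0.0508418  -0.119       0.03186082] [ 0.25226428 -0.86392288 -0.        ]
```

```bash
python3 -m inch '0 0.07 -0.25 0 0 0 0;0 0.14 -0.5 0 0 0 0;0 0.21 -0.72 0 0 0 0;0 0.21 -0.72 0 0 0 0;0 0.21 -0.72 0 0 0 0' && python3 - <<'E'
from h import *
g=qnow()
for c in("side","top"): print(red(grab_frame(c)))
E
```

```text
t: 20.78
eef_pos: [0.5149, -0.0272, 0.1091]
ee_rot: [2.948, 0.003, 1.855]
force: [1.2, -5.8, -0.6]
width: 0.0144
grasp head [-0.0549 -0.1272  0.0308] width 0.0144 F head [-0.7 -5.9 -0.3]
[(np.int32(26), array([183. ,  37.9])), (np.int32(7), array([252., 182.])), (np.int32(62), array([287.4, 205.3]))]
[(np.int32(34), array([218.3, 207.5]))]
```

```bash
python3 -m inch '0.3 0 0 0 0 0 0;0.4 0 0 0 0 0 0;0.4 0 0 0 0 0 0;0.4 -0.4 -0.1 2 0 0 0;0.4 -0.9 -0.3 4 0 0 0;0.4 -2 -0.6 7 0 0 0;0.4 -4 -1.2 11 0 0 0;0.4 -8 -2.4 14 0 0 0;0.4 -8 -2.4 14 0 0 0' && python3 - <<'E'
from h import *
qnow()
ims=[]
for c,(a,b) in(("side",(200,120)),("top",(200,120))):
    f=grab_frame(c);print(red(f),best(c,"bolt_grip"),proj(f,[O+RH@grip(1.571,.028),O+RH@grip(1.571,.036),O+RH@grip(1.571,0),O+RH@grip(1.2,.028)]).round(1).tolist()); im=f["pixels"][b:b+120,a:a+130,::-1]; ims.append(cv2.resize(im,None,fx=3,fy=3,interpolation=cv2.INTER_CUBIC))
cv2.imwrite("pics/p6.png",np.clip(np.hstack(ims)*1.5,0,255).astype(np.uint8))
E
```

```text
t: 22.0
eef_pos: [0.4343, -0.0514, 0.2521]
ee_rot: [2.941, 0.002, 1.855]
force: [0.7, -0.4, -0.1]
width: 0.0352
grasp head [-0.0503 -0.1278  0.1967] width 0.0352 F head [ 0.4 -0.5 -0.4]
[(np.int32(26), array([183. ,  37.9])), (np.int32(29), array([253.9, 180. ])), (np.int32(58), array([287.5, 205.2]))] [(array([254. , 176.6]), 0.67)] [[253.2, 182.0], [255.0, 183.1], [247.1, 178.0], [252.4, 179.3]]
[(np.int32(28), array([268.2, 203.5])), (np.int32(34), array([218.3, 207.5]))] [(array([266.8, 202.1]), 0.48)] [[267.5, 202.4], [265.3, 203.0], [275.2, 200.1], [267.4, 200.5]]
```

View pics/p6.png

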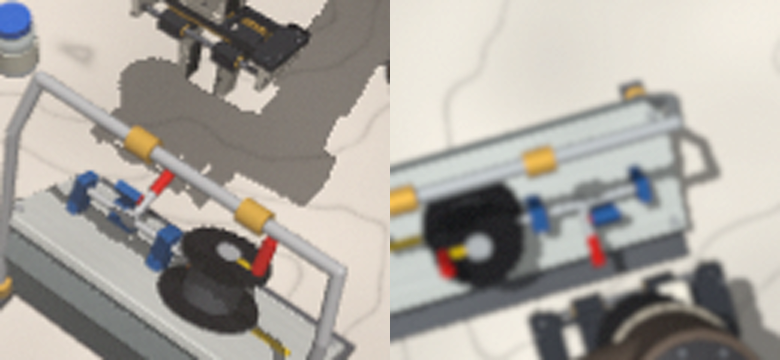

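The handle lies level and points at the robot, in the crop at (160,180) side and (597,250) top. It is beside the blue lug on the cap side, and the arm is clear of everything.

```bash
python3 -c "
from h import *
print(arm.job_done())"
```

```text
the job is handed in; nothing more can be done
None
```

I closed the filter housing and handed the job in at about 22 s on the robot's clock. The system reports no verdict, so the result rests on my own checks.

- **Cap:** I screwed it down by the crank knob from about 10.5 rad out. Just before I let go, the gripper position put it at about 0.03 rad, and the knob stood over the yellow stripe.
- **Bolt:** I pushed it in about 35 mm with the cap lined up, swung the handle a quarter turn towards the robot and let it spring back. The gripper's travel put it at about 28 mm before release.
- **Last pictures:** the handle is level and points at the robot, behind the blue lug. In the top view its red grip is about 1 pixel from where it should be for a hooked bolt. The cap had not moved and the arm touched nothing.

**What went wrong or disagreed:**
- **Lost grip:** my first turn of the cap slipped off the knob when the arm reached a joint limit. I gripped the knob again with less lean and finished the turn from about 8.5 rad.
- **Final picture offset:** in the side view the red grip was about 2 pixels (about 6 mm) off the hooked position I expected. I put this down to the pipe partly hiding it and to camera error.
- **Bystanders:** I did not measure the spanner, jar or cartridge again, but the arm did not go near them.

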